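Set up the leak tester: plug in the relay, snap the air coupler on and hold it

ROBOT

A 7-joint arm with a two-finger parallel gripper is mounted at the origin on the work surface. World frame = base frame: x ahead of the robot, y to its left, z up, the work surface at z = 0. Lengths are in m, angles in rad, forces in N, time in s.
With the tool pointing down it reaches from about 0.4 to 0.85 m from the base axis. Payload 4.5 kg.
Tool frame: the origin (TCP) lies on the centre line of the jaws, within the pads' length; the fingertips stand r.tips_ahead ahead of it and the grasp point (between the pads) is the TCP (r.tips_ahead is the distance from the TCP to the fingertips, in m); z points along the fingers, y is the direction in which the jaws open and shut (so a half turn about z gives the same grasp; the last joint's range is limited). The gripper opens to 88 mm and grips with 3 to 60 N. Pads are 18 mm wide; open, the fingers measure 123 mm over their backs; the gripper's body (75 mm by 187 mm) begins 45 mm behind the grasp point.
Start: joints at [1.38, 0.689, -0.195, 1.565, 0.157, 0.902, -0.215], TCP at [0.139, -0.609, 0.226] pointing down, gripper open.
Joint ranges: [-3.01, 3.01], [-0.46, 2.08], [-1.47, 1.51], [0.13, 2.56], [-1, 4.14], [0.04, 2.09], [-2.66, 2.66]. Speed limits (rad/s): [2.57, 2.57, 3.14, 3.14, 3.14, 3.14, 3.14].

INTERFACE

Orientations are given as a unit quaternion [x, y, z, w].
In Python, from plant import r gives the robot as it stands.
- The arm moves only by the shell command python3 -m inch 'ROWS' [FORCE]. ROWS is JSON, a list of rows, each a list of 5 numbers: the shift along the world's x, y, z in units of 25 mm (1.0 is 25 mm), then the turn about the world's z in units of 6 degrees (1.0 is 6 degrees), then the finger opening in mm, from 0 to 88.1. A call has 1 to 5 rows; each row shifts and turns the commanded pose from where the row before left it; what a row does not reach is not made up. A row lasts 1/10 s, in which the tool goes at most 50 mm and 8.59 degrees, less where a joint would pass 70% of its speed; a pose out of reach is approached as far as the arm can. A call is refused whole if a number of a shift passes 1 or a number of a turn 1, either way. A call with a gripper value outside its range is refused whole. The fingers move at their own pace and stop on an object; FORCE is the grip in N (left out, the last holds). Time passes only in rows, so rows that do not move let the fingers close. It gives the time, the measured TCP pose, the force and the opening at its end, in the units of the state.
- r.get_state(): the state, without advancing time (a new reading comes with each control period).
- r.snapshot(name): name is "scene" or "top" or "wrist"; returns a dict with "pixels" (384x512x3 uint8, red, green, blue), "range_z" (384x512 float32, m along the optical axis (not along the pixel's ray), 0 where there is no reading), "K" (3x3 intrinsics, pixels), "position" and "attitude" of the camera in the world. Camera axes: x right, y up, looking along -z (the intrinsics and any distortion apply to the point x, -y, -z); pixel columns grow to the right and rows downward; lengths in m; the calibration is good to about 2 mm. The wrist camera is an equidistant fisheye: a pixel r from the principal point sees the ray r / f radians off the axis. A picture is of the moment at which its call begins.
- r.finish_job(): hands the job in, once; it reports no verdict.
The state is a dict: "clock": time; "q": joint angles; "qd": joint speeds; "joint_torque": joint torques, N m; "tool_pos": TCP position; "eef_rot": TCP orientation; "contact_force": force on the tool from outside, world axes, zero at the start; "moment": the same for the moment, N m; "opening": opening from 0.0 (shut) to 1.0 (fully open).
Only numpy, scipy, OpenCV 4.12 (cv2) and the standard library are available. Lean on these libraries where they do the work, as an engineer would, in place of code of your own. Each camera call takes 0.05 s, during which the arm holds its last target. There are 200 camera calls.

TASK

Plug the square relay fully home into the socket on the orange tester. Then press the air coupler squarely onto the leaning nipple beside it, past the two little balls that snap in behind its lip, until the spring collar is pushed nearly all the way down, and finish still holding it pressed there, because the spring would push it off again. Leave the pot, tray and screwdriver where they are.

Things in the scene. Friction and masses are not known exactly. Their poses are not given: they have to be found in the camera images.
- relay: Loose plug-in relay standing on its plug: grey square body 36 x 36 mm (z 18 to 62 mm, plus a 2 mm label plate) over a dark square plug 22 x 22 mm, 18 mm long below the body. 90 g. Origin: centre of the plug's underside; z up, x and y square to the faces of body and plug. It fits the socket at any quarter turn.
- socket: White socket block 60 x 60 x 25 mm fixed on the tester's orange deck; origin at the centre of its underside (deck top, 42 mm above the table), x, y along its sides. Square hole 24 x 24 mm in its middle, parallel to the sides, 20 mm deep. Home: the relay's wide body rests on the block's top, relay origin 7 mm above this origin.
- socket_hole0 (a point): Centre of the mouth of the socket's square hole, on the block's top, 67 mm above the table; x and y along the hole's sides, z up.
- coupler: Loose air coupler standing on its open mouth: round steel sleeve 34 mm across (z 0 to 38 mm), black square grip 30 x 30 mm (z 38 to 78), brass stub 16 mm across on top (to z 88). 180 g. Origin: centre of the mouth; z up the middle, x, y square to the grip's faces. The mouth's lip is 5 mm thick with an 18 mm hole; behind it a chamber 24 mm across to z 38.
- nipple: Fixed nipple on an aluminium swivel block (56 x 56 x 22 mm) on the tester's deck: brass stem 14 mm across, to z = 42 mm (last 8 mm taper to 6 mm), on a boss 34 mm across. z is the stem's axis, 20 degrees from vertical, leaning to the block's front, roughly to the robot. Origin: on the axis at the boss's top, 76 mm above the table.
- collar (a joint): Steel spring collar, 32 mm outside, 6 mm thick, sliding on the stem: 0 when up, grows as it is pressed down along the stem, 0.010 m at its stop. Its spring pushes back with about 4 N at the start and 13 N at the stop.
- ball_left (a joint): Sprung steel ball, 9 mm across, sticking out 4 mm on the stem's +y side, 3 mm above the raised collar: 0 when out, up to 0.004 m pushed in; about 2 mm (some 3 N) while the coupler's lip passes.
- ball_right (a joint): The same on the stem's -y side.
- pot: Bystander: cardboard pot, 76 mm across, 85 mm high; origin at the centre of its underside.
- tray: Bystander: blue plastic tray 120 x 160 x 50 mm; origin at the centre of its underside.
- driver: Bystander: a screwdriver lying on the table along y, beyond the tester.
- nipple_collar (a point): Point on the nipple's axis at the top of the raised collar, 20 mm up from the nipple's origin, same axes. The coupler goes on coaxial, its z along this z: its mouth meets the balls 7 mm above this point, the collar at this point; the balls snap out behind its lip when the mouth is about 5 mm below it, and the collar stops it 10 mm below.
Not all that is in view belongs to the job. Leave any green look-alike of the coupler alone.

How it is judged:
On the way, in this order (a step that is already met when the one before it is completed fails the run):
1. the relay is plugged fully home in the socket, before the coupler goes on (z of relay in the frame of socket below 0.0095 m and horizontal distance between relay and socket_hole0 below 0.004 m and angle between relay's own z axis and vertical below 0.08 rad and value of joint collar below 0.002 m), for 0.2 s.
2. the coupler's lip is passing over the balls (at least one squeezed in) (value of joint any of ball_left, ball_right above 0.001 m and distance between coupler and nipple below 0.03 m).
3. the balls have snapped out behind the lip and the coupler presses the collar down (value of joint each of ball_left, ball_right below 0.0015 m and value of joint collar above 0.007 m and contact force between coupler and collar above 3 N), for 0.3 s.
At the end, for the whole second after the job is handed in: Through the last second the fingers hold the coupler at rest on the nipple, within 7 degrees of its axis, pressing the collar down over 7 mm (over 3 N), both balls out (under 1.5 mm); the relay stands in the socket within 2.5 mm of fully home, untouched (all of step 3 and contact force between the fingers and coupler above 2 N and angle between the z axis of coupler and the z axis of nipple, either way round below 0.12 rad and distance between coupler and nipple below 0.0145 m and linear speed of coupler below 0.02 m/s and z of relay in the frame of socket below 0.0095 m and horizontal distance between relay and socket_hole0 below 0.004 m and angle between relay's own z axis and vertical below 0.08 rad and contact force between the arm and relay below 0.5 N); the arm keeps its last pose, push and grip.
It fails at once if the pot is disturbed (distance of pot from where it was at the start of the episode above 0.02 m).
It fails at once if the tray is disturbed (distance of tray from where it was at the start of the episode above 0.02 m).
It fails at once if the screwdriver is disturbed (distance of driver from where it was at the start of the episode above 0.02 m).
It also fails if it takes over 54 s, if anything falls off the work surface, if the arm or the gripper's body presses on something with over 40 N, if the wrist force passes 120 N, or if a joint passes its speed limit or range.

## Working session

There is one attempt and no reset: what is moved stays moved. The work goes in short steps, Python scripts to look and compute and a shell command to move; the robot and the scene stay as the last step left them, time stands still between calls to the robot, and variables do not carry over. Pictures are saved under pics/ and viewed, about 8 in all and at most 12, crops included, and the job is handed in when it is done.

```bash
ls; mkdir -p pics; cat > h.py <<'E'
import numpy as np, cv2
from scipy.spatial.transform import Rotation as R
from plant import r
def snap(n):
    s=r.snapshot(n); a=np.array(s["attitude"],float)
    s["R"]=a if a.shape==(3,3) else R.from_quat(a).as_matrix()
    s["p"]=np.array(s["position"]); s["K"]=np.array(s["K"]); s["fish"]=n=="wrist"; return s
def rays(s,uv):
    uv=np.atleast_2d(uv).astype(float);K=s["K"]
    x=(uv[:,0]-K[0,2])/K[0,0]; y=(uv[:,1]-K[1,2])/K[1,1]
    if s["fish"]:
        t=np.hypot(x,y)+1e-12; d=np.c_[x/t*np.sin(t),-y/t*np.sin(t),-np.cos(t)]
    else: d=np.c_[x,-y,-np.ones(len(x))]
    return d@s["R"].T
def onz(s,uv,z):
    d=rays(s,uv); return s["p"]+d*((z-s["p"][2])/d[:,2])[:,None]
def cloud(s):
    v,u=np.mgrid[:384,:512]; d=rays(s,np.c_[u.ravel(),v.ravel()])
    c=d@s["R"]; return (s["p"]+d*(s["range_z"].ravel()/-c[:,2])[:,None]).reshape(384,512,3)
def save(n,img,k=1): cv2.imwrite("pics/"+n,cv2.resize(img[...,::-1],None,fx=k,fy=k,interpolation=cv2.INTER_CUBIC))
E
python3 - <<'E'
from h import *
for n in("scene","top"):
    s=snap(n); save(n+"0.png",s["pixels"],1.5); np.savez(n+"0.npz",**{k:s[k] for k in("pixels","range_z","K","p","R","fish")})
    print(n,s["p"],s["R"].round(2).tolist(),s["K"].tolist())
print(r.get_state(),r.tips_ahead)
E
```

```text
pics
scene [ 1.36773092 -0.09756814  0.97560096] [[0.09, -0.76, 0.64], [1.0, 0.06, -0.07], [0.02, 0.65, 0.76]] [[392.9836998034993, 0.0, 251.97333540600383], [0.0, 392.9836998034993, 192.94781319398248], [0.0, 0.0, 1.0]]
top [ 0.50644768 -0.03609982  0.97593594] [[0.0, 0.99, -0.11], [-1.0, 0.0, -0.01], [-0.01, 0.11, 0.99]] [[355.646313629383, 0.0, 257.7400283457391], [0.0, 355.646313629383, 199.9969918375088], [0.0, 0.0, 1.0]]
{'clock': 0.1, 'q': array([ 1.37978446,  0.68988713, -0.19451538,  1.5662273 ,  0.15731303,
        0.90252813, -0.21509987]), 'qd': array([ 0.00171807, -0.00124462,  0.00098222, -0.00208013, -0.00045726,
        0.00132249,  0.0001632 ]), 'joint_torque': array([-3.52012801e-03, -5.28507614e+01, -1.27139322e+00, -1.53838491e+01,
       -5.25350275e-02,  2.04757802e-03,  5.75971058e-05]), 'tool_pos': array([ 0.13914334, -0.60870845,  0.22530165]), 'eef_rot': array([ 9.93684310e-01,  1.12208754e-01, -1.61754353e-04, -8.13042626e-04]), 'contact_force': array([-0.38961533, -0.11503603,  0.61673743]), 'moment': array([-0.01287527, -0.03493156, -0.04087384]), 'opening': 1.003554997813886} 0.019
```

View pics/scene0.png

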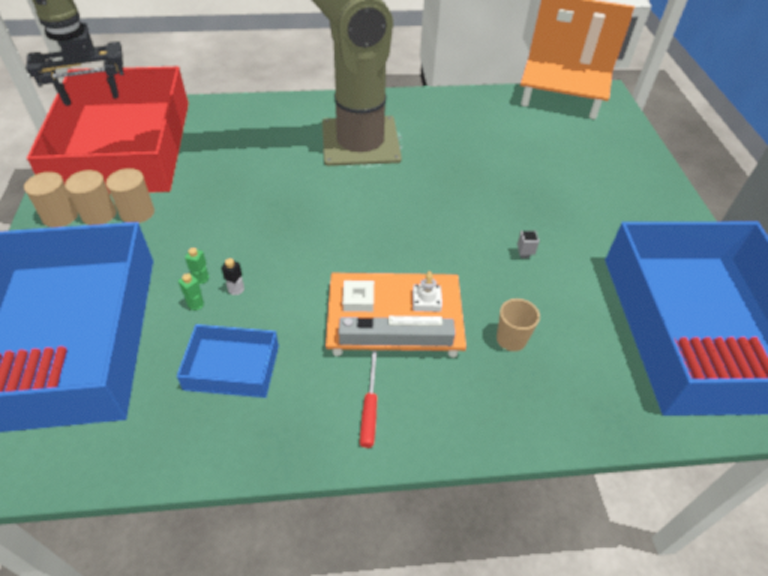

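View pics/top0.png

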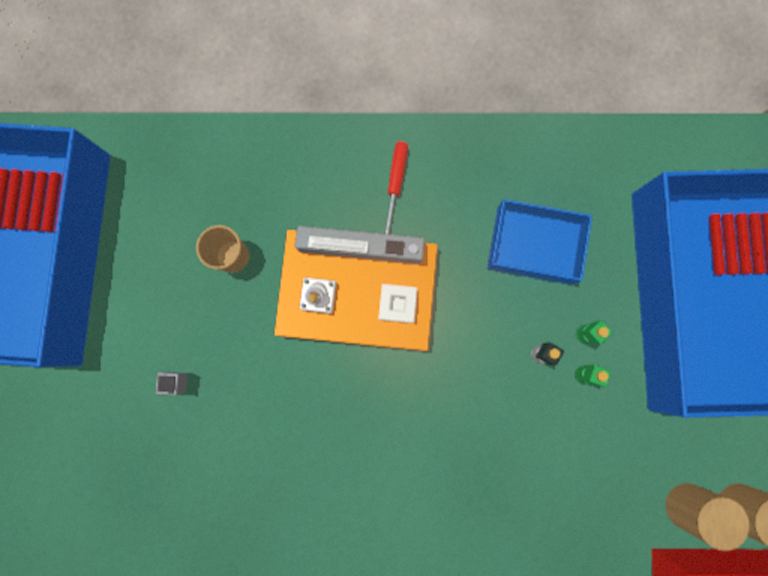

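Scene (768×576): relay grey with dark label at (528,243) [top (171,384)]; coupler candidates: black grip at (233,276) [top (548,353)] – the right one; green look-alikes at (198,266),(193,292). Relay candidates: only the grey one. Measuring them now, with a close crop as check.

```bash
cat > m.py <<'E'
from h import *
def load(n):
    d=np.load(n); return {k:(d[k] if k!="fish" else bool(d[k])) for k in d.files}
def rect(P):
    (c,wh,a)=cv2.minAreaRect((P[:,:2]*1000).astype(np.float32)); return np.round(c,1),np.round(wh,1),round(a,1),len(P)
def box(C,b,lo,hi):
    m=(C[...,0]>b[0])&(C[...,0]<b[1])&(C[...,1]>b[2])&(C[...,1]<b[3])&(C[...,2]>lo)&(C[...,2]<hi); return m
E
python3 - <<'E'
from m import *
for n in("top0","scene0"):
    s=load(n+".npz"); C=cloud(s); print(n)
    for nm,uv in dict(relay=(171,384),coup=(548,353),pot=(220,250),sock=(398,303),nip=(317,296)).items():
        if n=="top0": g=onz(s,np.array([uv])/1.5,.065)[0]; globals().setdefault("G",{})[nm]=g
        g=G[nm]; b=(g[0]-.06,g[0]+.06,g[1]-.06,g[1]+.06)
        for lo,hi in dict(relay=[(.056,.075)],coup=[(.07,.082),(.083,.1),(.01,.036)],pot=[(.08,.09)],sock=[(.06,.072)],nip=[(.056,.068),(.07,.082),(.09,.13)])[nm]:
            m=box(C,b,lo,hi)
            if m.sum()>4:print(nm,(lo,hi),*rect(C[m]),"zmed",np.median(C[m][:,2]).round(4),"mean",C[m].mean(0).round(4))
    # deck direction
    m=box(C,(.35,.8,-.2,.2),.035,.048); print("deck",*rect(C[m]),np.median(C[m][:,2]))
T=load("top0.npz")["pixels"]; S=load("scene0.npz")["pixels"]
f=lambda im,u,v,w,h:cv2.resize(im[v:v+h,u:u+w],(400,300),interpolation=cv2.INTER_CUBIC)
out=np.vstack([np.hstack([f(S,330,140,40,30),f(S,115,155,60,45)]),np.hstack([f(S,210,175,110,82),f(T,180,145,120,90)])])
save("crop1.png",out)
E
```

```text
top0
relay (0.056, 0.075) [464. 344.] [36.7 35.4] 89.9 212 zmed 0.0644 mean [0.4648 0.3428 0.0642]
coup (0.07, 0.082) [ 517.2 -306. ] [30.6 30. ] 58.8 110 zmed 0.0783 mean [ 0.5178 -0.3037  0.0781]
coup (0.083, 0.1) [ 515.2 -307.6] [21.6 14.2] 38.3 38 zmed 0.0893 mean [ 0.517  -0.3054  0.0889]
coup (0.01, 0.036) [ 518.  -294.9] [12.6 31.8] 88.0 32 zmed 0.0233 mean [ 0.5165 -0.2931  0.023 ]
pot (0.08, 0.09) [695.1 257.7] [73.  73.9] 1.3 178 zmed 0.086 mean [0.6957 0.2595 0.0856]
sock (0.06, 0.072) [602.6 -46.9] [59.9 60.4] 84.5 459 zmed 0.0681 mean [ 0.6023 -0.0467  0.0681]
nip (0.056, 0.068) [616.7  91.6] [56.  55.9] 83.5 264 zmed 0.0651 mean [0.6146 0.0894 0.0649]
nip (0.07, 0.082) [614.3  91.7] [44.2 44.6] 83.5 44 zmed 0.0778 mean [0.6225 0.0859 0.0771]
nip (0.09, 0.13) [611.   92.1] [27.1 30.1] 1.6 120 zmed 0.0986 mean [0.6104 0.0913 0.1008]
deck [629.1  26. ] [270.2 188.8] 84.6 4980 0.04341264600248551
scene0
relay (0.056, 0.075) [462.7 340.1] [36.1 39. ] 87.0 101 zmed 0.0631 mean [0.4651 0.3391 0.063 ]
coup (0.07, 0.082) [ 516.7 -309.9] [31.3 29.7] 59.8 67 zmed 0.0775 mean [ 0.5222 -0.3079  0.0768]
coup (0.083, 0.1) [ 516.1 -309.8] [17.4 12.4] 6.2 22 zmed 0.0877 mean [ 0.5172 -0.3096  0.0879]
coup (0.01, 0.036) [ 525.8 -307.6] [16.7 32.6] 13.2 56 zmed 0.0224 mean [ 0.5277 -0.3066  0.0229]
pot (0.08, 0.09) [694.1 254.3] [72.3 75.5] 74.2 133 zmed 0.0848 mean [0.6934 0.2554 0.0845]
sock (0.06, 0.072) [602.2 -50.8] [59.8 62.4] 84.7 292 zmed 0.0674 mean [ 0.6032 -0.0504  0.067 ]
nip (0.056, 0.068) [616.6  87.5] [55.4 60. ] 81.3 169 zmed 0.0642 mean [0.6249 0.0845 0.0636]
nip (0.07, 0.082) [620.6  87.6] [33.  34.5] 86.6 70 zmed 0.0776 mean [0.6236 0.0861 0.0766]
nip (0.09, 0.13) [612.3  88.3] [30.6 25.3] 88.7 77 zmed 0.0994 mean [0.612  0.0882 0.1016]
deck [628.4  21.8] [270.1 193.4] 84.5 2246 0.0425154944320969
```

View pics/crop1.png

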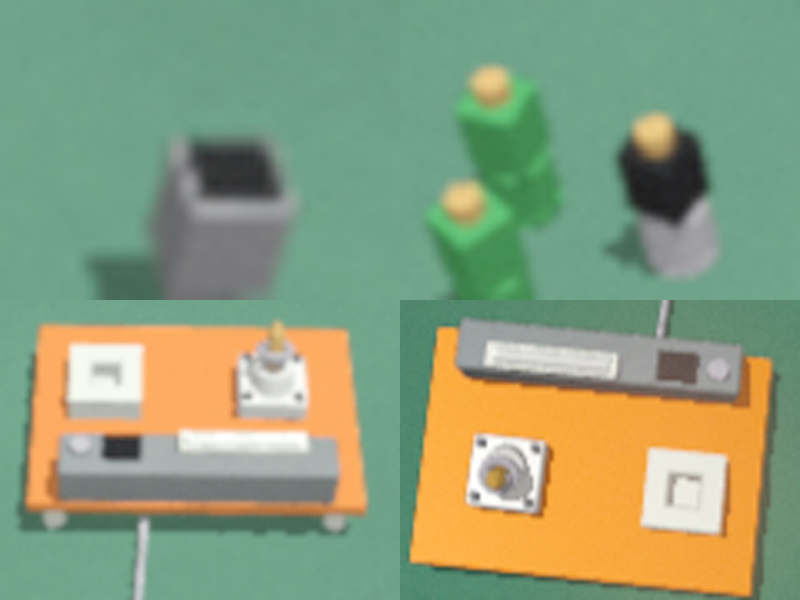

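Crops: relay upright, label up; black coupler upright beside two greens; socket at right of the deck, nipple leaning to the robot (−x). Relay ≈(0.464,0.342) square to the axes; coupler ≈(0.517,−0.308) at ~60°; socket ≈(0.6025,−0.049) at −5.5°. Travel to above the relay.

```bash
python3 -m inch '[[1,1,0,0,88],[1,1,0,0,88],[1,1,0,-0.4,88],[1,1,0,-0.4,88],[1,1,0,-0.4,88]]' && python3 -m inch '[[1,1,0,-0.4,88],[1,1,0,-0.4,88],[1,1,0,-0.4,88],[1,1,0,0,88],[1,1,0,0,88]]' && python3 -m inch '[[1,1,0,0,88],[1,1,0,0,88],[1,1,0,0,88],[0,1,0,0,88],[0,1,0,0,88]]' && python3 -m inch '[[0,1,0,0,88],[0,1,0,0,88],[0,1,0,0,88],[0,1,0,0,88],[0,1,0,0,88]]' && python3 -m inch '[[0,1,0,0,88],[0,1,0,0,88],[0,1,0,0,88],[0,1,0,0,88],[0,1,0,0,88]]'
```

```text
clock: 0.6
tool_pos: [0.265, -0.483, 0.2257]
eef_rot: [0.999, 0.049, -0.0, -0.0]
contact_force: [0.8, 0.5, 0.1]
opening: 0.998
clock: 1.1
tool_pos: [0.39, -0.358, 0.2258]
eef_rot: [1.0, -0.013, -0.0, -0.0]
contact_force: [-0.7, -0.0, -0.7]
opening: 0.997
clock: 1.6
tool_pos: [0.4649, -0.2327, 0.2256]
eef_rot: [1.0, -0.013, -0.0, -0.0]
contact_force: [0.3, -0.2, 0.9]
opening: 0.999
clock: 2.1
tool_pos: [0.464, -0.1082, 0.2258]
eef_rot: [1.0, -0.013, -0.0, -0.0]
contact_force: [-0.2, -0.2, 0.5]
opening: 0.998
clock: 2.6
tool_pos: [0.464, 0.0167, 0.2259]
eef_rot: [1.0, -0.013, -0.0, 0.0]
contact_force: [1.4, -0.5, 0.7]
opening: 1.001
```

```bash
python3 - <<'E'
from h import *
s=snap("wrist"); np.savez("w1.npz",**{k:s[k] for k in("pixels","range_z","K","p","R","fish")}); print(s["p"],s["R"].round(2).tolist(),s["K"].tolist())
E
python3 -m inch '[[0,1,0,0,88],[0,1,0,0,88],[0,1,0,0,88],[0,1,0,0,88],[0,1,0,0,88]]' && python3 -m inch '[[0,1,0,0,88],[0,1,0,0,88],[0,1,0,0,88],[0,1,0,0,88],[0,1,0,0,88]]' && python3 -m inch '[[0,1,0,0,88],[0,1,-1,0,88],[0,1,-1,0,88]]'
python3 - <<'E'
from m import *
s=snap("wrist"); np.savez("w2.npz",**{k:s[k] for k in("pixels","range_z","K","p","R","fish")})
C=cloud(s); m=box(C,(.40,.53,.28,.40),.056,.075); print(rect(C[m]),C[m].mean(0)); 
a=load("w1.npz"); C=cloud(a)
for b,lo,hi in [((.55,.67,-.1,0),.06,.072),((.56,.67,.03,.15),.056,.068),((.56,.67,.03,.15),.09,.13)]:
  m=box(C,b,lo,hi); print(m.sum(), rect(C[m]) if m.sum()>4 else "",C[m].mean(0))
save("w.png",np.hstack([a["pixels"],s["pixels"]]),.78)
E
```

```text
[0.54414141 0.01539792 0.38446627] [[-0.03, 0.95, 0.31], [-1.0, -0.02, -0.01], [-0.0, -0.31, 0.95]] [[297.3186396354542, 0.0, 257.1817613790421], [0.0, 297.3186396354542, 188.55651659264112], [0.0, 0.0, 1.0]]
clock: 3.15
tool_pos: [0.4641, 0.1415, 0.2258]
eef_rot: [1.0, -0.013, -0.0, 0.0]
contact_force: [-0.4, -0.3, -0.2]
opening: 1.004
clock: 3.65
tool_pos: [0.4641, 0.2665, 0.2258]
eef_rot: [1.0, -0.013, -0.0, 0.0]
contact_force: [0.6, -0.1, 0.6]
opening: 1.0
clock: 3.95
tool_pos: [0.4647, 0.3419, 0.1757]
eef_rot: [1.0, -0.013, 0.001, -0.0]
contact_force: [0.0, -0.4, -0.3]
opening: 0.997
(array([462.3, 344.6]), array([35.7, 35.8]), 87.9, 1369) [0.46356582 0.34479986 0.06307858]
2590 (array([600.2, -46.7]), array([60.8, 60.9]), 84.7, 2590) [ 0.59972429 -0.04612009  0.06667134]
1454 (array([613.9,  91.6]), array([57.2, 56. ]), 83.0, 1454) [0.61056144 0.0865414  0.06379589]
691 (array([608.2,  91.9]), array([30.5, 29.8]), 65.6, 691) [0.6075696  0.09039068 0.09987949]
```

View pics/w.png

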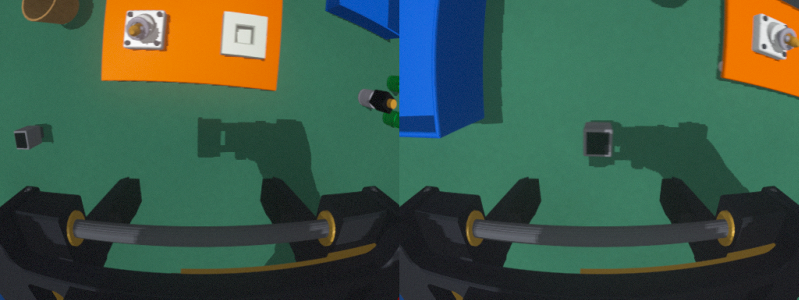

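Wrist views: relay at right-panel (598,140), socket at left-panel (244,35), nipple (143,30). Relay ≈(0.4625,0.3445), yaw −2°. Descend and grip.

```bash
python3 -m inch '[[-0.06,0.08,-1,0,88],[0,0,-1,0,88],[0,0,-1,0,88],[0,0,-1,0,88],[0,0,-1,0,80]]' 30 && python3 -m inch '[[0,0,-0.2,0,40],[0,0,0,0,30],[0,0,0,0,30],[0,0,0,0,30],[0,0,0,0,30]]' && python3 -m inch '[[0,0,0,0,30],[0,0,1,0,30],[0,0,1,0,30],[0,0,1,0,30]]'
python3 - <<'E'
from m import *
s=snap("wrist"); np.savez("w3.npz",**{k:s[k] for k in("pixels","range_z","K","p","R","fish")})
C=cloud(s); t=r.get_state()["tool_pos"]; 
m=box(C,(.44,.484,.32,.365),t[2]+.013,t[2]+.026); P=C[m]; print(rect(P),P.mean(0),t,(P.max(0)+P.min(0))/2)
E
```

```text
clock: 4.5
tool_pos: [0.4627, 0.3423, 0.0499]
eef_rot: [1.0, -0.013, -0.0, 0.0]
contact_force: [1.1, -0.4, 0.6]
opening: 0.93
clock: 5.0
tool_pos: [0.4634, 0.3432, 0.0471]
eef_rot: [1.0, -0.013, 0.001, -0.001]
contact_force: [0.3, -0.0, 0.6]
opening: 0.476
clock: 5.4
tool_pos: [0.4626, 0.3425, 0.122]
eef_rot: [1.0, -0.013, -0.0, 0.0]
contact_force: [0.6, -0.6, -0.8]
opening: 0.394
(array([461.4, 342.9]), array([44.9, 28.9]), 87.9, 2293) [0.46293416 0.34358473 0.1406517 ] [0.4647121  0.34399848 0.12583715] [0.46127683 0.34250547 0.14530966]
```

```bash
python3 -m inch '[[0,-1,1,0,30],[0,-1,0.5,0,30],[0,-1,0,0,30],[0,-1,0,0,30],[0,-1,0,0,30]]' && python3 -m inch '[[0,-1,0,-0.35,30],[0,-1,0,-0.3,30],[0,-1,0,0,30],[0,-1,0,0,30],[0,-1,0,0,30]]' && python3 -m inch '[[0.5,-1,0,0,30],[0.5,-1,0,0,30],[0.5,-1,0,0,30],[0,-1,0,0,30],[0,-1,0,0,30]]' && python3 -m inch '[[0,-0.6,0,0,30],[0,0,0,0,30],[0,0,0,0,30]]'
python3 - <<'E'
from m import *
s=snap("wrist"); np.savez("w4.npz",**{k:s[k] for k in("pixels","range_z","K","p","R","fish")})
C=cloud(s); st=r.get_state(); t=st["tool_pos"]; print(t,2*np.degrees(np.arctan2(st["eef_rot"][1],st["eef_rot"][0])))
save("w4.png",s["pixels"],1.4)
print(rect(C[box(C,(.55,.67,-.1,0),.06,.072)]))
g=s["pixels"].max(2)
m=box(C,(t[0]-.03,t[0]+.03,t[1]-.022,t[1]+.022),t[2]+.010,t[2]+.03)
for k in("all","dark"):
  mm=m if k=="all" else m&(g<60); print(k,rect(C[mm]) if mm.sum()>4 else 0, C[mm].mean(0)); vu=np.argwhere(mm); print(vu.min(0),vu.max(0))
E
```

```text
clock: 5.95
tool_pos: [0.4627, 0.2167, 0.1587]
eef_rot: [1.0, -0.013, 0.0, -0.0]
contact_force: [0.6, 0.2, -1.0]
opening: 0.392
clock: 6.45
tool_pos: [0.4627, 0.0917, 0.1586]
eef_rot: [0.999, -0.047, 0.0, 0.0]
contact_force: [0.2, -0.1, -0.2]
opening: 0.4
clock: 6.95
tool_pos: [0.5006, -0.0334, 0.1585]
eef_rot: [0.999, -0.047, 0.0, 0.0]
contact_force: [-0.4, -0.1, -0.5]
opening: 0.395
clock: 7.25
tool_pos: [0.5003, -0.0467, 0.1585]
eef_rot: [0.999, -0.047, 0.0, -0.0]
contact_force: [0.0, 0.8, -1.6]
opening: 0.399
[ 0.50037664 -0.04600056  0.15854375] -5.343553594124947
(array([600.6, -46.6]), array([60.4, 60.1]), 84.8, 4291)
all (array([499.6, -45. ]), array([44.2, 36. ]), 84.3, 4204) [ 0.50258921 -0.04586519  0.17563993]
[215 212] [274 300]
dark (array([499. , -44.9]), array([44.2, 29.4]), 83.8, 2856) [ 0.50084448 -0.04573523  0.1767139 ]
[226 212] [274 300]
```

View pics/w4.png

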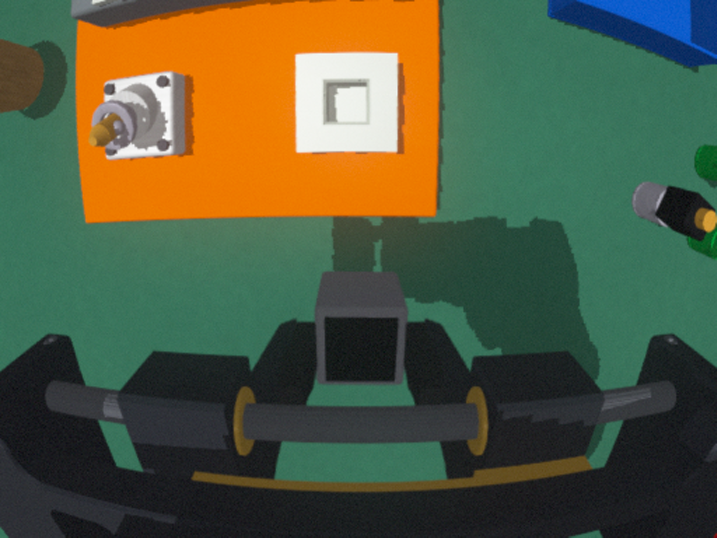

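Wrist view: gripped relay's top face corners ~(317,312),(405,312),(402,383),(321,383); socket hole corners ~(324,79),(368,79),(369,123),(324,123); coupler at (685,212).

```bash
python3 - <<'E'
from m import *
s=load("w4.npz"); t=np.array([.5003,-.0465,.1585])
a=onz(s,np.array([(317,312),(405,312),(402,383),(321,383)])/1.4,t[2]+.0155); print(a.round(4).tolist(),a.mean(0))
h=onz(s,np.array([(324,79),(368,79),(369,123),(324,123)])/1.4,.067); print(h.round(4).tolist(),h.mean(0))
# bright-block and depth checks
C=cloud(s)
m=box(C,(t[0]-.03,t[0]+.03,t[1]-.013,t[1]+.013),t[2]+.0135,t[2]+.0185);P=C[m];print("top face x range",np.percentile(P[:,0],[1,99]),"z",np.median(P[:,2]))
m=box(C,(.58,.62,-.067,-.027),.02,.058);print("floor",rect(C[m]))
# nipple
for z0 in (.082,.09,.095,.1,.105,.11): 
  P=C[box(C,(.56,.66,.03,.15),z0,z0+.005)]; print(z0,rect(P) if len(P)>4 else 0)
# coupler
for lo,hi in((.07,.081),(.083,.095)): P=C[box(C,(.45,.58,-.36,-.26),lo,hi)&(s["pixels"][...,1]<s["pixels"][...,0]+25)];print(rect(P) if len(P)>4 else 0)
E
```

```text
[[0.5163, -0.031, 0.174], [0.5132, -0.0642, 0.174], [0.4808, -0.0614, 0.174], [0.484, -0.0282, 0.174]] [ 0.49859373 -0.04622914  0.174     ]
[[0.6152, -0.0354, 0.067], [0.6125, -0.0611, 0.067], [0.5859, -0.0592, 0.067], [0.5886, -0.0328, 0.067]] [ 0.60051514 -0.04714362  0.067     ]
top face x range [0.48214428 0.51758597] z 0.17570857485642416
floor (array([600.9, -46.7]), array([24.1, 23.2]), 84.6, 748)
0.082 (array([615.8,  92.3]), array([26.9,  9.3]), 2.6, 8)
0.09 (array([606.5,  89.9]), array([24.4, 28.6]), 19.8, 227)
0.095 (array([613.3,  90.2]), array([28.8, 20.9]), 56.2, 336)
0.1 (array([609.5,  88.4]), array([24.6, 12. ]), 6.5, 89)
0.105 (array([603.9,  89.9]), array([14.2,  9.6]), 0.6, 92)
0.11 (array([603.1,  92.1]), array([11.7, 11.8]), 52.9, 112)
(array([ 515.6, -304.6]), array([30.7, 29.3]), 60.2, 436)
(array([ 515.6, -305.5]), array([16.3, 15.6]), 64.8, 160)
```

```bash
python3 -m inch '[[1,-0.03,0,0,30],[1,0,0,0,30],[1,0,0,0,30],[1,0,-0.6,0,30],[0.04,0,-0.9,0,30]]' && python3 -m inch '[[0,0,0,0,30],[0,0,-0.15,0,30],[0,0,-0.15,0,30],[0,0,0,0,30]]'
python3 -m inch '[[0,0,-0.1,0,30],[0,0,-0.1,0,30],[0,0,0,0,30]]'
```

```text
clock: 7.8
tool_pos: [0.6065, -0.0454, 0.1219]
eef_rot: [0.999, -0.046, 0.004, -0.001]
contact_force: [-0.8, 1.1, 0.2]
opening: 0.397
clock: 8.2
tool_pos: [0.6011, -0.0478, 0.1139]
eef_rot: [0.999, -0.047, 0.0, 0.0]
contact_force: [-0.3, 0.3, -0.5]
opening: 0.394
clock: 8.5
tool_pos: [0.6012, -0.0481, 0.1085]
eef_rot: [0.999, -0.047, -0.0, 0.0]
contact_force: [-0.7, -0.6, -0.8]
opening: 0.396
```

```bash
python3 -m inch '[[0,0,-0.15,0,30],[0,0,-0.15,0,30],[0,0,-0.15,0,30],[0,0,0,0,30]]'; python3 -m inch '[[0,0,-0.1,0,30],[0,0,-0.05,0,30],[0,0,0,0,30]]'
```

```text
clock: 8.9
tool_pos: [0.601, -0.048, 0.0966]
eef_rot: [0.999, -0.047, -0.001, 0.0]
contact_force: [-0.1, -1.0, -0.4]
opening: 0.392
clock: 9.2
tool_pos: [0.6017, -0.0479, 0.0957]
eef_rot: [0.999, -0.047, 0.001, 0.0]
contact_force: [-3.4, 1.5, 14.8]
opening: 0.398
```

Relay seated (14.8 N at full depth). Release, lift, and verify; also locate the green look-alikes relative to the grasp.

```bash
python3 -m inch '[[0,0,0.1,0,50],[0,0,0,0,60],[0,0,0,0,60],[0,0,0,0,60],[0,0,0,0,60]]' && python3 -m inch '[[0,0,0.5,0,60],[0,0,1,0,60],[0,0,1,0,60],[-0.5,0,1,0,60],[-0.5,0,0,0,60]]'&& python3 -m inch '[[-0.5,-0.5,0,0,60],[-0.5,-1,0,0,60],[-0.4,-1,0,0,60],[0,-0.5,0,0,60],[0,0,0,0,60]]'
python3 - <<'E'
from m import *
s=snap("wrist"); np.savez("w5.npz",**{k:s[k] for k in("pixels","range_z","K","p","R","fish")}); C=cloud(s); save("w5.png",s["pixels"],1.4)
P=C[box(C,(.56,.64,-.09,-.005),.095,.13)]; print("relay",rect(P),np.percentile(P[:,2],[50,95]))
st=r.get_state();print(st["tool_pos"],st["q"].round(2))
for a in (s,load("top0.npz")):
  C=cloud(a); px=a["pixels"].astype(int); g=(px[...,1]>px[...,0]+50)&(px[...,1]>px[...,2]+35)
  for lo,hi,mk in((.07,.082,g),(.07,.082,~g),(.083,.095,~g)):
    m=(box(C,(.43,.6,-.43,-.26),lo,hi)&mk).astype(np.uint8); n,l,stt,_=cv2.connectedComponentsWithStats(m)
    for i in range(1,n):
      if stt[i,4]>12: print(lo,"green" if mk is g else "other",rect(C[l==i]))
E
```

```text
clock: 9.7
tool_pos: [0.6012, -0.048, 0.0958]
eef_rot: [0.999, -0.047, -0.0, 0.0]
contact_force: [0.7, -0.3, -0.1]
opening: 0.682
clock: 10.2
tool_pos: [0.5789, -0.0481, 0.1877]
eef_rot: [0.999, -0.047, 0.004, -0.0]
contact_force: [0.1, -0.4, -0.1]
opening: 0.68
clock: 10.7
tool_pos: [0.5417, -0.1253, 0.1842]
eef_rot: [0.999, -0.049, 0.001, 0.001]
contact_force: [-0.8, 0.2, 0.5]
opening: 0.681
relay (array([600.1, -46.7]), array([36.5, 36. ]), 84.0, 1944) [0.11231054 0.11399444]
[ 0.54219803 -0.12319037  0.18401575] [ 0.2   0.65 -0.1   1.82  0.1   0.67 -1.62]
0.07 green (array([ 551.7, -387.4]), array([31.2, 30.3]), 42.0, 373)
0.07 green (array([ 479.3, -382.9]), array([30.4, 30.1]), 68.8, 323)
0.07 other (array([ 554.6, -382.6]), array([ 7.4, 14.9]), 63.1, 32)
0.07 other (array([ 515.7, -305.8]), array([31.4, 30.4]), 60.9, 493)
0.07 other (array([ 480.5, -379.1]), array([ 7. , 15.7]), 71.7, 34)
0.083 other (array([ 551.8, -387.2]), array([16.8, 14.8]), 66.2, 138)
0.083 other (array([ 515.9, -305.7]), array([15.5, 16. ]), 85.2, 182)
0.083 other (array([ 478.9, -383.5]), array([16. , 16.2]), 36.1, 124)
0.07 green (array([ 553.4, -387.3]), array([30.2, 30.1]), 41.1, 101)
0.07 green (array([ 480.8, -383.4]), array([30.6, 30.2]), 69.3, 103)
0.07 other (array([ 517.2, -306. ]), array([30.6, 30. ]), 58.8, 110)
0.083 other (array([ 553.5, -387.2]), array([15.5, 14. ]), 51.2, 38)
0.083 other (array([ 517.6, -305.3]), array([15.5, 13.6]), 47.2, 37)
0.083 other (array([ 480.6, -384.1]), array([16.9, 14.8]), 89.3, 41)
```

View pics/w5.png

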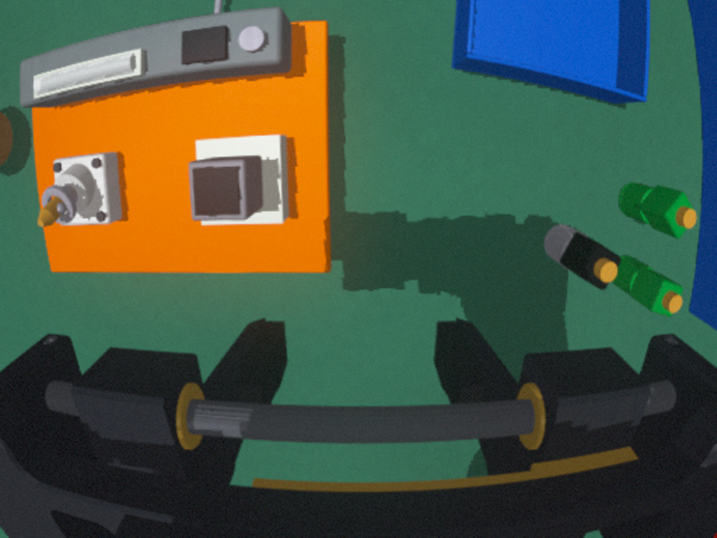

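Wrist view: relay seated on block at (225,188); coupler at (590,262), greens at (655,208),(650,285) – 85 mm away, fingers at 60° clear them. Relay top z≈0.113 = home. Go to the coupler, grip, lift.

```bash
python3 -m inch '[[0,-1,0,-0.8,56],[-0.05,-1,0,-0.8,56],[-0.2,-1,0,-0.8,56],[-0.2,-1,0,-0.8,56],[-0.2,-1,0,-0.8,56]]' && python3 -m inch '[[-0.2,-1,0,-0.05,56],[-0.2,-1,0,0,56],[0,-0.3,-0.5,0,56],[0,0,-0.5,0,56],[0,0,0,0,56]]' && python3 -m inch '[[0,0,-1,0,56],[0,0,-1,0,56],[0,0,-1,0,56],[0,0,-0.9,0,56],[0,0,0,0,56]]' 10 && python3 -m inch '[[0,0,0,0,28],[0,0,0,0,26],[0,0,0,0,24],[0,0,0,0,24],[0,0,0,0,24]]'
```

```text
clock: 11.25
tool_pos: [0.5265, -0.2466, 0.1836]
eef_rot: [0.967, -0.254, 0.0, -0.001]
contact_force: [0.4, 0.6, -0.8]
opening: 0.632
clock: 11.75
tool_pos: [0.5147, -0.302, 0.1559]
eef_rot: [0.967, -0.255, -0.002, -0.002]
contact_force: [0.5, 1.4, -0.2]
opening: 0.637
clock: 12.25
tool_pos: [0.514, -0.3017, 0.0581]
eef_rot: [0.967, -0.255, -0.003, -0.002]
contact_force: [0.3, -0.6, 0.3]
opening: 0.635
clock: 12.75
tool_pos: [0.5159, -0.306, 0.0621]
eef_rot: [0.967, -0.257, 0.001, 0.0]
contact_force: [-0.8, -0.5, 4.7]
opening: 0.336
```

```bash
python3 -m inch '[[0,0,0.5,0,24],[0,0,1,0,24],[0,0,1,0,24],[0,0,1,0,24],[0,0,1,0,24]]' 15 && python3 -m inch '[[0,1,1,0.5,24],[0,1,0,0.5,24],[-0.16,1,0,0.5,24],[-0.16,1,0,0.5,24],[-0.16,1,0,0.5,24]]' && python3 -m inch '[[-0.16,1,0,0.5,24],[0,1,0,0.5,24],[0,1,0,0.32,24],[0,1,0,0,24],[0,1,0,0,24]]' && python3 -m inch '[[0,1,0,0,24],[0,1,0,0,24],[0,1,0,0,24],[0,1,0,0,24],[0,1,0,0,24]]'  && python3 -m inch '[[0,0.84,0,0,24],[0,0,0,0,24],[0,0,0,0,24]]'
python3 - <<'E'
from m import *
s=snap("wrist"); np.savez("w6.npz",**{k:s[k] for k in("pixels","range_z","K","p","R","fish")}); C=cloud(s)
save("w6.png",s["pixels"],1.4)
st=r.get_state();t=st["tool_pos"];print(t,2*np.degrees(np.arctan2(st["eef_rot"][1],st["eef_rot"][0])))
for z0 in (.056,.072,.09,.095,.1,.105,.11): 
  P=C[box(C,(.56,.66,.04,.15),z0,z0+(.01 if z0<.09 else .005))]; print(z0,rect(P) if len(P)>4 else 0)
P=C[box(C,(t[0]-.03,t[0]+.03,t[1]-.02,t[1]+.02),t[2]+.021,t[2]+.035)];print("stub",rect(P),P.mean(0))
E
```

```text
clock: 13.25
tool_pos: [0.5146, -0.3053, 0.1751]
eef_rot: [0.967, -0.256, -0.0, -0.0]
contact_force: [0.1, -0.2, -2.0]
opening: 0.336
clock: 13.75
tool_pos: [0.5024, -0.1795, 0.1992]
eef_rot: [0.992, -0.127, -0.0, 0.0]
contact_force: [0.2, 0.2, -2.1]
opening: 0.336
clock: 14.25
tool_pos: [0.4987, -0.0546, 0.1991]
eef_rot: [0.998, -0.059, -0.0, 0.0]
contact_force: [-0.3, 0.4, -1.8]
opening: 0.337
clock: 14.75
tool_pos: [0.4987, 0.0703, 0.1991]
eef_rot: [0.998, -0.059, -0.0, 0.0]
contact_force: [0.5, -0.4, -1.3]
opening: 0.33
clock: 15.05
tool_pos: [0.4988, 0.09, 0.1989]
eef_rot: [0.998, -0.059, -0.0, 0.0]
contact_force: [0.0, -0.9, -1.5]
opening: 0.334
[0.49887087 0.08905677 0.19877471] -6.864746972882523
0.056 (array([614.4,  91.6]), array([55.9, 56.1]), 82.8, 1707)
0.072 (array([622.8,  89.4]), array([34.2, 20.7]), 73.1, 214)
0.09 (array([606. ,  92.6]), array([30.5, 22.8]), 82.1, 260)
0.095 (array([613. ,  91.4]), array([30.4, 21.2]), 78.8, 361)
0.1 (array([609.8,  93.8]), array([24.2, 19. ]), 21.8, 83)
0.105 (array([603.7,  93.4]), array([13.3, 14.6]), 83.2, 70)
0.11 (array([603.1,  93.3]), array([12. , 11.6]), 15.8, 123)
stub (array([499.2,  90.1]), array([40.2, 19.4]), 83.2, 1324) [0.50187691 0.08990733 0.22592083]
```

View pics/w6.png

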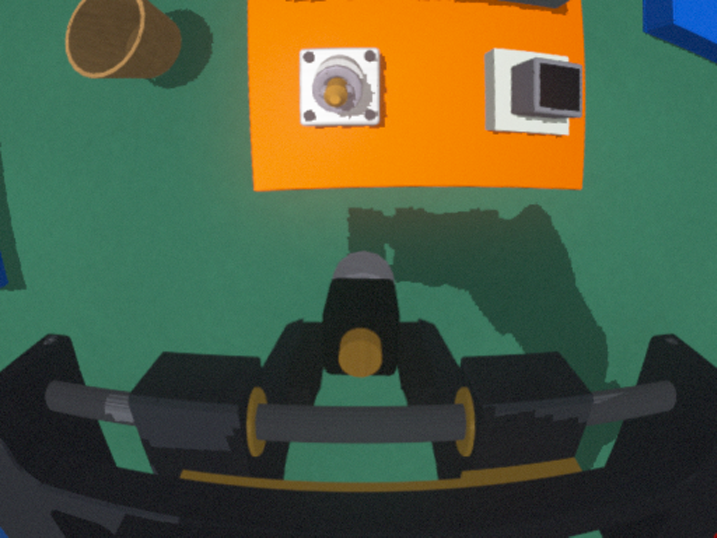

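Wrist view: coupler held upright (stub at (361,350)), nipple tip at ~(336,88), block centred (340,88), relay home at (545,88). Compute brass blobs for the stub and stem tip.

```bash
python3 - <<'E'
from m import *
s=load("w6.npz"); C=cloud(s); px=s["pixels"].astype(int); hsv=cv2.cvtColor(s["pixels"],cv2.COLOR_RGB2HSV)
br=((hsv[...,0]>10)&(hsv[...,0]<28)&(hsv[...,1]>110)).astype(np.uint8)
t=np.array([.4988,.0895,.199])
for nm,b,lo,hi in (("tip",(.57,.64,.05,.13),.1,.125),("tipdisc",(.57,.64,.05,.13),.1135,.125),("stub",(.46,.54,.07,.11),.218,.235),("stubtop",(.46,.54,.07,.11),.2235,.235)):
  m=box(C,b,lo,hi)&(br>0); vu=np.argwhere(m); 
  if len(vu)>4: P=C[m]; print(nm,len(vu),rect(P),P.mean(0).round(4),np.percentile(P[:,2],[5,50,95]).round(4),"px",vu.mean(0)[::-1],vu.min(0)[::-1],vu.max(0)[::-1])
# collar + boss planes: steel points by s along assumed axis
O=np.array([.615,.0915,.076]); ps=np.radians(-7); a=np.radians(20); u=np.array([-np.sin(a)*np.cos(ps),-np.sin(a)*np.sin(ps),np.cos(a)]); ex=np.array([np.cos(a)*np.cos(ps),np.cos(a)*np.sin(ps),np.sin(a)]); ey=np.cross(u,ex)
P=C[box(C,(.57,.66,.05,.14),.068,.125)]; Q=(P-O)@np.c_[ex,ey,u]
for lo,hi in((-1.5,1.5),(17,18.5),(19,21),(22,26),(30,34),(35,41),(41,44)):
  k=(Q[:,2]*1e3>lo)&(Q[:,2]*1e3<hi)
  if k.sum()>4: print(lo,k.sum(),"ex",np.percentile(Q[k,0]*1e3,[2,98]).round(1),"ey",np.percentile(Q[k,1]*1e3,[2,98]).round(1))
E
```

```text
tip 240 (array([604.7,  92.7]), array([12.3, 15.6]), 82.5, 240) [0.604  0.0926 0.1113] [0.1037 0.1118 0.1164] px [239.61666667  66.50416667] [232  58] [247  75]
tipdisc 82 (array([601.6,  93.2]), array([8.1, 8.3]), 83.4, 82) [0.6015 0.0933 0.1152] [0.1137 0.115  0.1169] px [238.80487805  69.12195122] [234  64] [244  74]
stub 791 (array([499.7,  91. ]), array([15.2, 16.5]), 82.2, 791) [0.5009 0.0907 0.2242] [0.2197 0.2248 0.2257] px [256.83817952 252.76106195] [242 237] [271 268]
stubtop 667 (array([499.7,  91.1]), array([15.1, 16.6]), 84.9, 667) [0.5    0.0909 0.2249] [0.2239 0.2249 0.2258] px [256.67016492 254.85907046] [242 241] [271 268]
-1.5 182 ex [-21.  16.] ey [-19.5  16.5]
17 41 ex [-15.2  15.4] ey [-13.6  13.1]
19 469 ex [-14.3  13.9] ey [-14.4  14.4]
22 48 ex [-4.2  6.4] ey [-10.1  10.4]
30 23 ex [-7.7  6.4] ey [-5.8  7.1]
35 125 ex [-5.6  5.8] ey [-5.8  6.1]
41 58 ex [-3.5  3.9] ey [-3.2  3.2]
```

```bash
python3 -m inch '[[1,0.08,0,0,24],[1,0,0,0,24],[1,0,0,0,24],[0.8,0,0,0,24],[0.35,0,0,0,24]]' 8 && python3 -m inch '[[0,0,0,0,24],[0,0,-0.3,0,24],[0,0,-0.3,0,24],[0,0,-0.2,0,24],[0,0,0,0,24]]' && python3 -m inch '[[0,0,-0.2,0,24],[0,0,-0.2,0,24],[0,0,0,0,24],[0,0,0,0,24]]'
```

```text
clock: 15.6
tool_pos: [0.6045, 0.09, 0.1985]
eef_rot: [0.998, -0.061, 0.001, 0.001]
contact_force: [-0.2, -0.6, -2.2]
opening: 0.338
clock: 16.1
tool_pos: [0.6015, 0.0924, 0.1774]
eef_rot: [0.998, -0.059, -0.001, 0.0]
contact_force: [-0.3, 0.8, -1.5]
opening: 0.343
clock: 16.5
tool_pos: [0.603, 0.0926, 0.1685]
eef_rot: [0.998, -0.059, 0.0, -0.0]
contact_force: [1.2, 1.4, -0.8]
opening: 0.337
```

```bash
python3 -m inch '[[-0.1,0.01,0,0,24],[-0.1,0.01,0,0,24],[-0.1,0.01,0,0,24],[-0.1,0.01,-0.02,0,24],[0,0,0,0,24]]' && python3 -m inch '[[-0.1,0.01,-0.03,0,24],[-0.1,0.01,-0.03,0,24],[-0.1,0.01,-0.03,0,24],[0,0,0,0,24]]'  && python3 -m inch '[[-0.1,0.01,-0.04,0,24],[-0.11,0.02,-0.04,0,24],[0,0,0,0,24],[0,0,0,0,24]]'
python3 - <<'E'
from m import *
s=snap("wrist"); np.savez("w7.npz",**{k:s[k] for k in("pixels","range_z","K","p","R","fish")})
c=snap("scene"); np.savez("s7.npz",**{k:c[k] for k in("pixels","range_z","K","p","R","fish")})
f=lambda im,u,v,w,h:cv2.resize(im[v:v+h,u:u+w],(400,300),interpolation=cv2.INTER_CUBIC)
save("w7.png",np.hstack([f(s["pixels"],156,180,200,150),f(c["pixels"],245,140,80,60)]))
t=r.get_state()["tool_pos"]; print(t)
for q in(s,c):
  C=cloud(q);hsv=cv2.cvtColor(q["pixels"],cv2.COLOR_RGB2HSV); m=(hsv[...,0]>10)&(hsv[...,0]<28)&(hsv[...,1]>110)&box(C,(t[0]-.04,t[0]+.04,t[1]-.02,t[1]+.02),t[2]+.012,t[2]+.035)
  P=C[m]; print(len(P),rect(P) if len(P)>4 else 0,P.mean(0),P.max(0))
E
```

```text
clock: 17.0
tool_pos: [0.5925, 0.0935, 0.1682]
eef_rot: [0.998, -0.059, -0.0, 0.0]
contact_force: [0.7, 0.0, -0.4]
opening: 0.336
clock: 17.4
tool_pos: [0.5848, 0.0943, 0.1656]
eef_rot: [0.998, -0.059, -0.0, 0.0]
contact_force: [0.6, -0.7, -0.6]
opening: 0.337
clock: 17.8
tool_pos: [0.5799, 0.0949, 0.1637]
eef_rot: [0.998, -0.059, -0.0, 0.0]
contact_force: [-0.1, -0.5, -0.7]
opening: 0.338
[0.58004726 0.09489497 0.16376883]
1084 (array([583.4,  98.4]), array([33. , 28.2]), 82.0, 1084) [0.58264577 0.09643927 0.18600368] [0.59832316 0.11392908 0.19732168]
24 (array([585.5,  92.8]), array([14.6,  8.8]), 84.7, 24) [0.58492201 0.09286917 0.18493761] [0.59032366 0.10043082 0.19300687]
```

View pics/w7.png

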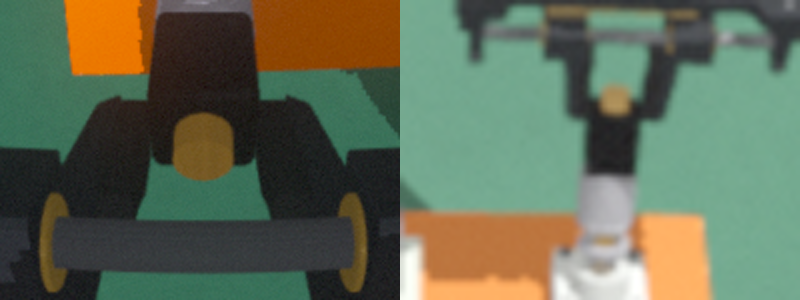

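```bash
cat > tilt.py <<'E'
from m import *
def tilt(s,t,yaw=-6.9):
    C=cloud(s); c,sn=np.cos(np.radians(yaw)),np.sin(np.radians(yaw)); D=C-t
    X=D[...,0]*c+D[...,1]*sn; Y=-D[...,0]*sn+D[...,1]*c; Z=D[...,2]   # tool-aligned, X ahead
    hsv=cv2.cvtColor(s["pixels"],cv2.COLOR_RGB2HSV); br=(hsv[...,0]>10)&(hsv[...,0]<28)&(hsv[...,1]>110)
    dk=s["pixels"].max(2)<50
    for nm,m in (("face",dk&(abs(Y)<.011)&(abs(X)<.04)&(Z>-.02)&(Z<.022)),("sleeve",~dk&~br&(abs(Y)<.006)&(abs(X)<.05)&(Z>-.062)&(Z<-.015)),("stub",br&(abs(Y)<.01)&(abs(X)<.02)&(Z>.015)&(Z<.035))):
        if m.sum()<15: print(nm,m.sum()); continue
        x,z=X[m],Z[m]
        print(nm,m.sum(),"X",np.percentile(x*1e3,[2,50,98]).round(1),"Z",np.percentile(z*1e3,[2,50,98]).round(1))
        b=np.round(z*1e3/4)*4
        print("  "," ".join(f"{k:.0f}:{np.median(x[b==k])*1e3:.1f}" for k in np.unique(b) if (b==k).sum()>5))
E
python3 - <<'E'
from tilt import *
for n,t in (("w6.npz",(.4988,.0897,.199)),("w7.npz",(.5799,.0949,.1637))):
  print(n); tilt(load(n),np.array(t))
E
```

```text
w6.npz
face 1762 X [-11.6  14.5  15.6] Z [-18.1  14.5  17. ]
   -20:15.1 -16:15.2 -12:15.2 -8:15.2 -4:15.2 0:15.2 4:15.3 8:15.2 12:15.1 16:9.1
sleeve 333 X [14.3 16.3 17.2] Z [-59.5 -34.9 -23. ]
   -60:16.2 -56:16.2 -52:16.5 -48:16.5 -44:16.3 -40:16.5 -36:16.4 -32:16.4 -28:16.5 -24:15.5
stub 926 X [-7.5  2.9  8.4] Z [15.6 25.6 27. ]
   16:5.8 20:7.2 24:2.4 28:0.5
w7.npz
face 2011 X [-6.8 16.3 24. ] Z [-12.4  13.3  19.4]
   -16:24.6 -12:23.8 -8:22.7 -4:21.5 -0:20.4 4:19.2 8:18.0 12:16.6 16:13.2 20:11.9
sleeve 595 X [24.7 30.8 37.2] Z [-52.4 -30.2 -16. ]
   -52:36.9 -48:35.9 -44:34.7 -40:33.5 -36:32.3 -32:31.1 -28:29.9 -24:28.8 -20:26.8 -16:24.9
stub 950 X [-8.9  2.7 14.3] Z [16.3 24.1 27.3]
   16:6.5 20:6.3 24:-1.8 28:2.5
```

Coupler now tilts 16° in the jaws (face and sleeve slopes agree; the crop shows the stem tip inside its mouth). Four degrees more.

```bash
python3 -m inch '[[-0.08,0.01,-0.02,0,24],[-0.08,0.01,-0.02,0,24],[-0.08,0.01,-0.03,0,24],[0,0,0,0,24],[0,0,0,0,24]]'
python3 - <<'E'
from tilt import *
s=snap("wrist"); t=np.array([.5799-.006,.0949+.0008,.1637-.0017]); print(r.get_state()["tool_pos"],t); tilt(s,t)
E
```

```text
clock: 18.4
tool_pos: [0.574, 0.0958, 0.1621]
eef_rot: [0.998, -0.059, -0.0, 0.0]
contact_force: [0.8, -0.4, -1.1]
opening: 0.339
[0.57410995 0.09574996 0.16208403] [0.5739 0.0957 0.162 ]
face 2241 X [-5.6 17.2 26.6] Z [-11.2  12.3  20.1]
   -12:26.7 -8:25.3 -4:23.6 -0:22.2 4:20.6 8:19.0 12:17.3 16:15.1 20:12.1
sleeve 661 X [27.5 35.1 43.4] Z [-51.  -29.5 -16.1]
   -60:47.5 -52:43.0 -48:41.9 -44:40.4 -40:38.9 -36:37.6 -32:36.1 -28:34.4 -24:32.7 -20:31.1 -16:28.9
stub 896 X [-9.3  2.4 15.4] Z [16.4 23.7 27.5]
   16:6.5 20:5.8 24:-1.5 28:2.7
```

Tilt ≈20.5°. Grip hard, centre by ~2 mm, then start pressing along the axis.

```bash
python3 -m inch '[[0,0,0,0,24],[0,0,0,0,24],[0,0,0,0,24],[0.04,-0.01,0,0,24],[0.04,-0.01,0,0,24]]' 45 && python3 -m inch '[[0,0,0,0,24],[0.027,-0.003,-0.075,0,24],[0.027,-0.004,-0.075,0,24],[0,0,0,0,24]]'
python3 - <<'E'
from tilt import *
s=snap("wrist"); t=np.array([.5739+.00335,.0957-.0007,.162-.00375]); print(r.get_state()["tool_pos"],t); tilt(s,t)
E
```

```text
clock: 18.95
tool_pos: [0.5759, 0.0952, 0.162]
eef_rot: [0.998, -0.059, -0.0, 0.0]
contact_force: [0.1, 0.6, -1.0]
opening: 0.322
clock: 19.35
tool_pos: [0.5773, 0.0952, 0.1582]
eef_rot: [0.998, -0.059, -0.0, -0.0]
contact_force: [-0.0, 0.7, 0.3]
opening: 0.319
[0.5773791  0.09522006 0.15824978] [0.57725 0.095   0.15825]
face 2202 X [-6.4 17.  25.8] Z [-11.8  12.2  19.7]
   -12:25.8 -8:24.4 -4:22.9 0:21.6 4:20.1 8:18.7 12:16.9 16:14.5 20:12.1
sleeve 768 X [26.6 35.3 46.1] Z [-60.6 -34.2 -16.7]
   -60:43.4 -56:44.4 -52:41.1 -48:40.2 -44:38.8 -40:37.3 -36:35.9 -32:34.4 -28:33.0 -24:31.5 -20:29.8 -16:28.0
stub 919 X [-9.2  2.5 14.9] Z [16.5 23.5 27.3]
   16:6.6 20:5.9 24:-1.6 28:2.4
```

```bash
python3 -m inch '[[0.027,-0.003,-0.075,0,24],[0.027,-0.004,-0.075,0,24],[0,0,0,0,24]]' && python3 -m inch '[[0.027,-0.003,-0.075,0,24],[0.027,-0.004,-0.075,0,24],[0,0,0,0,24]]'
python3 - <<'E'
from tilt import *
s=snap("wrist"); t=np.array([.57725+.0027,.095-.00035,.15825-.0075]); print(r.get_state()["tool_pos"],t); tilt(s,t)
E
```

```text
clock: 19.7
tool_pos: [0.579, 0.095, 0.1541]
eef_rot: [0.998, -0.059, 0.0, -0.0]
contact_force: [0.8, 1.6, -2.7]
opening: 0.321
clock: 20.0
tool_pos: [0.5802, 0.0947, 0.1507]
eef_rot: [0.998, -0.059, -0.0, 0.0]
contact_force: [-0.2, 0.9, 0.8]
opening: 0.322
[0.58018451 0.09476724 0.150686  ] [0.57995 0.09465 0.15075]
face 2224 X [-6.1 17.2 26.2] Z [-11.9  12.2  19.7]
   -12:26.1 -8:24.7 -4:23.2 -0:21.8 4:20.3 8:18.9 12:17.1 16:14.8 20:12.2
sleeve 711 X [26.8 34.9 44.4] Z [-55.7 -32.1 -16.8]
   -56:44.0 -52:42.3 -48:40.4 -44:39.1 -40:37.7 -36:36.3 -32:34.8 -28:33.3 -24:31.9 -20:30.2 -16:28.2
stub 916 X [-9.1  2.7 14.4] Z [16.7 23.6 27.3]
   16:6.4 20:6.1 24:-1.3 28:2.8
```

```bash
python3 -m inch '[[0.027,-0.003,-0.075,0,24],[0,0,0,0,24],[0,0,0,0,24]]' && python3 -m inch '[[0.027,-0.003,-0.075,0,24],[0,0,0,0,24],[0,0,0,0,24]]'
python3 - <<'E'
from tilt import *
s=snap("wrist"); c=snap("scene"); t=np.array([.57995+.00135,.09465-.00015,.15075-.00375]); print(r.get_state()["tool_pos"],t); tilt(s,t)
f=lambda im,u,v,w,h:cv2.resize(im[v:v+h,u:u+w],(400,300),interpolation=cv2.INTER_CUBIC)
save("w8.png",np.hstack([f(s["pixels"],176,120,160,120),f(c["pixels"],245,155,60,45)]))
E
```

```text
clock: 20.35
tool_pos: [0.5808, 0.0947, 0.1488]
eef_rot: [0.998, -0.059, 0.0, -0.0]
contact_force: [-0.6, 1.0, 1.7]
opening: 0.321
clock: 20.65
tool_pos: [0.5814, 0.0946, 0.1473]
eef_rot: [0.998, -0.059, -0.0, 0.0]
contact_force: [-1.8, 0.9, 5.2]
opening: 0.319
[0.58137868 0.09460965 0.1472915 ] [0.5813 0.0945 0.147 ]
face 2203 X [-6.3 17.  26. ] Z [-11.4  12.7  20.3]
   -12:26.1 -8:24.6 -4:23.2 0:21.7 4:20.4 8:18.9 12:17.3 16:15.2 20:12.0
sleeve 706 X [26.6 34.9 44.1] Z [-55.2 -32.2 -16.5]
   -56:44.0 -52:42.3 -48:40.6 -44:39.1 -40:37.6 -36:36.3 -32:35.0 -28:33.3 -24:31.8 -20:30.4 -16:28.2
stub 949 X [-9.1  2.7 15.1] Z [16.1 23.9 27.8]
   16:4.9 20:6.4 24:-2.2 28:2.2
```

View pics/w8.png

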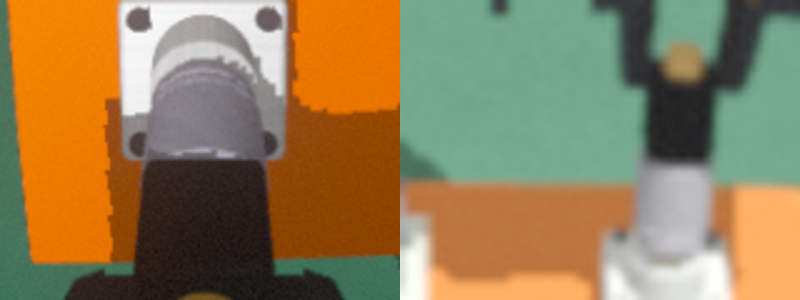

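Sleeve sits coaxially against the collar in both crops; spring force now rising. Continue pressing to the stop.

```bash
python3 -m inch '[[0.027,-0.003,-0.075,0,24],[0,0,0,0,24],[0,0,0,0,24]]' 55 && python3 -m inch '[[0.027,-0.003,-0.075,0,24],[0,0,0,0,24],[0,0,0,0,24]]'&& python3 -m inch '[[0.014,-0.002,-0.038,0,24],[0,0,0,0,24],[0,0,0,0,24]]'
```

```text
clock: 21.05
tool_pos: [0.582, 0.0945, 0.1457]
eef_rot: [0.998, -0.059, -0.0, 0.0]
contact_force: [-2.1, 0.7, 7.1]
opening: 0.317
clock: 21.35
tool_pos: [0.5826, 0.0945, 0.144]
eef_rot: [0.998, -0.059, -0.0, -0.0]
contact_force: [-2.7, 1.2, 9.0]
opening: 0.316
clock: 21.65
tool_pos: [0.5829, 0.0944, 0.1431]
eef_rot: [0.998, -0.059, -0.0, -0.0]
contact_force: [-3.7, 0.9, 10.8]
opening: 0.318
```

```bash
python3 -m inch '[[0.014,-0.002,-0.038,0,24],[0,0,0,0,24],[0,0,0,0,24]]' && python3 -m inch '[[0.014,-0.002,-0.038,0,24],[0,0,0,0,24],[0,0,0,0,24]]'
python3 - <<'E'
from tilt import *
s=snap("wrist"); t=np.array(r.get_state()["tool_pos"]); print(t); tilt(s,t)
E
```

```text
clock: 21.95
tool_pos: [0.583, 0.0945, 0.1427]
eef_rot: [0.998, -0.059, -0.0, -0.0]
contact_force: [-6.1, 1.0, 14.3]
opening: 0.315
clock: 22.25
tool_pos: [0.5831, 0.0945, 0.1426]
eef_rot: [0.998, -0.059, -0.0, -0.0]
contact_force: [-7.4, 1.1, 20.3]
opening: 0.317
[0.58308247 0.09452089 0.1426203 ]
face 2177 X [-5.8 16.8 25.7] Z [-11.4  12.7  20.2]
   -12:25.7 -8:24.5 -4:23.1 -0:21.6 4:20.2 8:18.8 12:17.0 16:14.9 20:11.8
sleeve 764 X [26.5 35.2 46.7] Z [-61.7 -33.5 -16.4]
   -60:46.0 -56:43.8 -52:42.1 -48:40.4 -44:39.1 -40:37.6 -36:36.1 -32:34.6 -28:33.1 -24:31.7 -20:30.0 -16:28.1
stub 949 X [-9.2  2.7 15.1] Z [16.  23.8 27.6]
   16:5.4 20:6.1 24:-2.1 28:1.8
```

```bash
python3 -m inch '[[0,0,0,0,24],[0,0,0,0,24],[0,0,0,0,24],[0,0,0,0,24],[0,0,0,0,24]]'
python3 - <<'E'
from m import *
s=snap("wrist"); C=cloud(s); P=C[box(C,(.56,.64,-.09,-.005),.095,.13)]; print("relay",len(P),rect(P) if len(P)>4 else 0,np.percentile(P[:,2],[50,95]) if len(P) else 0)
st=r.get_state(); print(st["contact_force"],st["tool_pos"],np.abs(st["qd"]).max(),st["clock"])
print(r.finish_job())
E
```

```text
clock: 22.8
tool_pos: [0.5831, 0.0945, 0.1427]
eef_rot: [0.998, -0.059, -0.0, -0.0]
contact_force: [-8.4, 1.3, 21.3]
opening: 0.317
relay 2181 (array([600.4, -45.7]), array([37. , 36.1]), 83.9, 2181) [0.11177282 0.11380655]
[-7.45230417  0.23886016 20.54353195] [0.58311515 0.09452513 0.14263191] 0.0012581081210015367 22.85
the job is handed in; nothing more can be done
None
```

The relay is plugged home in the socket and the coupler is pressed onto the leaning nipple. I handed the job in at 22.9 s with the coupler still held there. The hand-in gave no verdict.

- **Relay:** its top measured at about 0.113 m, the fully home height, and it sat within about 1 mm of the socket centre. A repeat check just before hand-in gave the same result, with the arm well clear of it.
- **Coupler:** I gripped it lightly and used the nipple tip to pivot it in the jaws to about 20°, then gripped hard and pressed along the axis. At the end its tilt measured 19.9° from the grip face and 20.4° from the sleeve, against the nipple's 20°. The force rose by about 1 N per mm, then jumped to about 20 N with no further travel, so I read the collar as at its stop. The mouth is about 10 mm up the axis and the arm was at rest.
- **Not seen directly:** the balls are hidden behind the lip. That they snapped out I infer only from the force step at about the expected depth and the full travel. I did not re-measure the pot, tray and screwdriver at the end; the arm's path stayed clear of them.

One disagreement: the camera readings of position differed by up to about 4 mm between the fixed cameras, and about 1 mm for the wrist camera. I steered by relative positions in the wrist view.

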